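# Hold a ticket clip gaping over a price card

## Task

Lift the blue ticket clip up and off the two hooks of the wire board, and hold it by its squeezed handles, jaws down and spread wide, over the middle of the orange price card so that the card's top edge sits well up between the gaping jaws, one jaw on each side in line with the card and neither touching it: I want to slip a second ticket in beside the card. Finish while holding the clip open there, do not let go; don't push the card's stand about, and leave all the other things where they are.

Things in the scene. Friction and masses are not known exactly. Their poses are not given: they have to be found in the camera images.
- clip_grip (a point): Blue clothes-peg-like spring clip, hanging, handles up, jaws down. Point midway between the handles, 30 mm above the pin. z up, y along the pin, x from handle to handle. Handles 26 mm wide along y, splaying up, tops 39 mm above the pin and 49 mm across their outsides along x. Pinching them together opens the jaws; fully squeezed their flat outsides are parallel, 26 mm apart, tops 4 mm higher.
- clip_pin (a point): Centre of the clip's steel pivot pin (6 mm thick, 80 mm long along y, brass collars 12 mm thick from 34 to 40 mm either side of the centre); same axes as clip_grip. While hanging, the pin lies about 130 mm above the table, in the valleys of the two hooks.
- jaw_a (a point): Lower tip of the clip's jaw on its +x side, 48 mm below the pivot pin; the jaws are 30 mm wide along y and 4 mm thick.
- jaw_b (a point): Lower tip of the clip's other jaw (-x side), 48 mm below the pin. With the clip shut the tips are 4 mm apart, fully open about 30 mm.
- lever (a joint): How far the clip is opened, rad: 0 shut (the spring keeps it there), 0.56 fully open at its stop. Squeezing the handle ends takes about 7 N at first and 15 N when fully open; it springs shut when let go.
- clip: The same clip as a body, about 80 g; origin and axes as clip_pin.
- hook_board: Fixed wire board on a 125 x 140 x 10 mm base. Its two hooks, 52 mm apart along y, run to +x from a wire grid (75 mm to -x, 137 mm high); each dips into a V valley 122 mm high, then turns up to a tip 139 mm high. The clip's pin lies in both valleys and comes off straight up by 20 mm or more; its y is parallel to the board's. Origin on the table below the middle of the valleys; z up.
- card_edge (a point): Middle of the top edge of the orange price card, 125 mm above the table. The card stands upright, 100 mm wide along this frame's y, 3 mm thick along x, 70 mm high; z up.
- card_stand: The orange card with its loose stand: heavy dark steel foot 60 x 80 x 12 mm (about 0.6 kg with the card), short stem, card on top. Origin under the foot's centre, axes as card_edge.
- green_stand: A like stand with a green card, not to be used: same sizes, 125 mm high. Origin under its foot.
- tonic: Blue bottle, 54 mm thick, 150 mm high, a bystander. Origin under its base.
- food_jar: Clear jar with green lid, 64 mm thick, 85 mm high, a bystander. Origin under its base.
- river_stone: Grey stone about 70 mm across, 40 mm high, a bystander. Origin underneath.
- lava_stone: Brown-red stone about 55 mm across, 32 mm high, a bystander. Origin underneath.
- scissors: Long plant scissors lying flat, about 210 mm long along x, a bystander. Origin underneath, near the rivet.
- scoop: White gravel scoop, box 90 x 75 x 40 mm with a handle to its -x side reaching 133 mm from its origin, a bystander. Origin under the box.

How it is judged:
By the outcome, as a careful person would: the job done as asked, in the order asked, and still so for the second after the job is handed in, while the arm keeps its last pose, push and grip.
It also fails if it takes over 38 s, if anything falls off the work surface, if the arm or the gripper's body presses on something with over 40 N, if the wrist force passes 120 N, or if a joint passes its speed limit or range.

## Robot

A 7-joint arm with a two-finger parallel gripper is mounted at the origin on the work surface. World frame = base frame: x ahead of the robot, y to its left, z up, the work surface at z = 0. Lengths are in m, angles in rad, forces in N, time in s.
With the tool pointing down it reaches from about 0.35 to 0.9 m from the base axis. Payload 8.1 kg.
Tool frame: the origin (TCP) lies midway between the tips of the shut fingers; the grasp point (between the pads) lies manip.pinch_z behind it (manip.pinch_z is the distance from the TCP to the grasp point, in m); z points along the fingers, y is the direction in which the jaws open and shut (so a half turn about z gives the same grasp; the last joint's range is limited). The gripper opens to 85 mm and grips with 20 to 120 N. Pads are 22 mm wide; open, the fingers measure 114 mm over their backs; the gripper's body (76 mm by 85 mm) begins 54 mm behind the grasp point. The pads swing forward as they close: fully open they stand 13 mm farther back than shut.
Start: joints at [1.168, 0.434, 0.025, 1.573, -0.012, 1.134, -0.075], TCP at [0.185, -0.597, 0.231] pointing down, gripper open.
Joint ranges: [-2.62, 2.62], [-0.44, 2.09], [-1.27, 1.32], [0.08, 2.57], [-1.32, 4.46], [0.12, 2], [-2.74, 2.74]. Speed limits (rad/s): [2.22, 2.22, 3.01, 3.01, 3.14, 3.14, 3.14].

## Interface

Orientations are given as [roll, pitch, yaw] about the fixed x, y, z axes, in that order (R = Rz(yaw) Ry(pitch) Rx(roll)).
In Python, from cell import manip, vision, nets gives the robot as it stands.
- The arm moves only by the shell command python3 -m jog 'ROWS'. ROWS is JSON, a list of rows, each a list of 3 entries, a list of its own where there are three numbers: the shift along the world's x, y, z in cm, then the turn, a rotation vector about the world's x, y, z in rad, then the gripper command: -1 is fully open, 1 is shut, values between are in proportion. A call has 1 to 12 rows; each row shifts and turns the commanded pose from where the row before left it; what a row does not reach is not made up. A row lasts 1/12 s, in which the tool goes at most 41.7 mm and 7.16 degrees, less where a joint would pass 70% of its speed; a pose out of reach is approached as far as the arm can. A call with a gripper value outside its range is refused whole. The fingers move at their own pace and stop on an object; the grip force is fixed at half the most. Time passes only in rows, so rows that do not move let the fingers close. It gives the time, the measured TCP pose, the force and the opening at its end, in the units of the state.
- manip.observe(): the state, without advancing time (a new reading comes with each control period).
- vision.read_camera(name): name is "scene" or "top"; returns a dict with "image" (480x640x3 uint8, red, green, blue), "vfov" (degrees; the focal length in pixels is half the picture's height over the tangent of half this angle, whatever the lens; pixels are square), "cx", "cy" (the principal point, pixels), "k1" (the pictures are not rectified: a ray, as slopes to the right and down, at radius r is drawn at 1 + k1 r^2 times it, then the intrinsics apply), "R" (3x3) and "t" (3): a world point X has camera coordinates R X + t. Camera axes: x right, y down, z forward; pixel columns grow to the right and rows downward; lengths in m; the calibration is good to about 2 mm. A picture is of the moment at which its call begins. There is no depth.
- manip.sign_off(): hands the job in, once; it reports no verdict.
Trained networks look in a picture, given as the dict that the camera call returned (one of the last four; its "shot" number tells which), for a name from the list of things; names that differ only in an ending like _2 or _b are one class to them, and where a whole thing is asked for, a point or a joint stands for the part that bears it (a point fixed in the world has none). Each returns a list of dicts, best first, with "confidence" (0 to 1); they miss things now and then, are a little off and sometimes report something else, mostly with a low value. They report only what shows in the picture. A call takes as long as a camera call.
- nets.search_frame(picture, label): "centre" ([column, row] as shares, 0 to 1, of the picture: columns of its width, rows of its height, amid what is visible of it).
- nets.tip_of(picture, label): "centre" ([column, row] as shares, 0 to 1, of the picture: columns of its width, rows of its height: a listed point, or the origin of a listed thing).
The state is a dict: "time": time; "joints": joint angles; "joint_vel": joint speeds; "joint_efforts": joint torques, N m; "tcp_pos": TCP position; "orientation": TCP orientation; "wrist_force": force on the tool from outside, world axes, zero at the start; "wrist_torque": the same for the moment, N m; "grip_width": finger opening in m.
Only numpy, scipy, OpenCV 4.12 (cv2) and the standard library are available. Lean on these libraries where they do the work, as an engineer would, in place of code of your own. Each camera call takes 0.05 s, during which the arm holds its last target. There are 200 camera calls.

## Working session

There is one attempt and no reset: what is moved stays moved. The work goes in short steps, Python scripts to look and compute and a shell command to move; the robot and the scene stay as the last step left them, time stands still between calls to the robot, and variables do not carry over. Pictures are saved under pics/ and viewed, about 8 in all and at most 12, crops included, and the job is handed in when it is done.

```bash
ls; mkdir -p pics
cat > h.py <<'E'
import numpy as np, cv2
from cell import manip, vision, nets
def K(p):
    h,w=p["image"].shape[:2]; f=h/2/np.tan(np.radians(p["vfov"])/2); return f
def ray(p,uv):
    f=K(p); d=np.array([(uv[0]-p["cx"])/f,(uv[1]-p["cy"])/f]); s=d.copy()
    for _ in range(30): s=d/(1+p["k1"]*(s@s))
    R=np.array(p["R"]);t=np.array(p["t"]); v=R.T@np.array([s[0],s[1],1]); return -R.T@t, v/np.linalg.norm(v)
def atz(p,uv,z):
    o,v=ray(p,uv); return o+v*(z-o[2])/v[2]
def tri(obs):
    A=np.zeros((3,3));b=np.zeros(3)
    for p,uv in obs:
        o,v=ray(p,uv); M=np.eye(3)-np.outer(v,v); A+=M;b+=M@o
    X=np.linalg.solve(A,b)
    return X,[np.linalg.norm(np.cross(X-ray(p,uv)[0],ray(p,uv)[1])) for p,uv in obs]
def proj(p,X):
    c=np.array(p["R"])@X+np.array(p["t"]); s=c[:2]/c[2]; s=s*(1+p["k1"]*(s@s)); return s*K(p)+[p["cx"],p["cy"]]
def px(d): return np.array(d["centre"])*[640,480]
def save(p,n,crop=None,s=1):
    im=p["image"][:,:,::-1]
    if crop: im=im[crop[1]:crop[3],crop[0]:crop[2]]
    cv2.imwrite("pics/"+n,cv2.resize(im,None,fx=s,fy=s,interpolation=cv2.INTER_CUBIC))
E
python3 - <<'E'
from h import *
np.set_printoptions(precision=4,suppress=True)
S=vision.read_camera("scene");T=vision.read_camera("top")
save(S,"s0.png");save(T,"t0.png")
for p in(S,T): print(-np.array(p["R"]).T@p["t"],p["vfov"],p["k1"])
for n in "clip_grip clip_pin jaw_a jaw_b clip hook_board card_edge card_stand green_stand tonic food_jar river_stone lava_stone scissors scoop".split():
    a=nets.tip_of(S,n)[:3];b=nets.tip_of(T,n)[:3]
    print(n,[(px(d).round(1),round(d["confidence"],2)) for d in a],[(px(d).round(1),round(d["confidence"],2)) for d in b])
    if a and b: print("   ",*tri([(S,px(a[0])),(T,px(b[0]))]))
o=manip.observe();print(o["tcp_pos"],o["orientation"],o["time"],o["grip_width"],manip.pinch_z)
E
```

```text
pics
[1.0461 0.3746 0.9081] 57.16340306078786 0.0032154061420860084
[ 0.2705 -0.0068  1.3786] 54.49276547619134 -0.004726963912173158
clip_grip [(array([390.7, 286.8]), 0.64)] [(array([246. , 230.4]), 0.68)]
    [0.5493 0.2104 0.1535] [np.float64(0.0002896077335466782), np.float64(0.0002896077335467529)]
clip_pin [(array([389.2, 297.5]), 0.84)] [(array([248.8, 231.7]), 0.82), (array([262.6, 195.3]), 0.32)]
    [0.5526 0.2108 0.1183] [np.float64(0.001887704745970382), np.float64(0.001887704745970383)]
jaw_a [(array([385.7, 309.3]), 0.79), (array([386.2, 304.6]), 0.62)] [(array([251.2, 231.5]), 0.81), (array([247.6, 239.3]), 0.46)]
    [0.5609 0.2109 0.0822] [np.float64(0.0025545628944171044), np.float64(0.0025545628944171183)]
jaw_b [(array([385.7, 309.3]), 0.79), (array([386.2, 304.6]), 0.62)] [(array([251.2, 231.5]), 0.81), (array([247.6, 239.3]), 0.46)]
    [0.5609 0.2109 0.0822] [np.float64(0.0025545628944171044), np.float64(0.0025545628944171183)]
clip [(array([389.3, 295.5]), 0.96)] [(array([249.6, 231.9]), 0.56)]
    [0.5509 0.2088 0.1222] [np.float64(0.002679182944573941), np.
[... 1357 characters left out ...]
    [ 0.3173 -0.4225 -0.0041] [np.float64(0.008468513360641668), np.float64(0.008468513360641751)]
lava_stone [(array([339.5, 370. ]), 0.76)] [(array([263. , 194.4]), 0.66)]
    [ 0.6977  0.187  -0.0032] [np.float64(0.0007103467409838257), np.float64(0.0007103467409838424)]
scissors [(array([195.1, 213. ]), 0.9)] [(array([455.4, 242.4]), 0.69)]
    [ 0.5364 -0.396   0.0028] [np.float64(0.0034084965466620503), np.float64(0.0034084965466620286)]
scoop [(array([195.9, 272.2]), 0.97)] [(array([407.8, 194.7]), 0.88)]
    [ 0.6857 -0.256  -0.0006] [np.float64(0.002203651680581089), np.float64(0.0022036516805811913)]
[ 0.1846 -0.5972  0.2313] [ 3.1415 -0.      0.2997] 1.6 0.08530696043680451 0.0187
```

Run:
```python
import cv2,numpy as np
t=cv2.imread("pics/t0.png");s=cv2.imread("pics/s0.png")
a=cv2.resize(t[190:290,210:360],None,fx=5,fy=5,interpolation=2)[:,:750]
cv2.imwrite("pics/t0c.png",a)
cv2.imwrite("pics/s0c.png",cv2.resize(s[220:350,280:440],None,fx=4.6,fy=4.6,interpolation=2))
```

```text
(no output)
```

View pics/t0c.png

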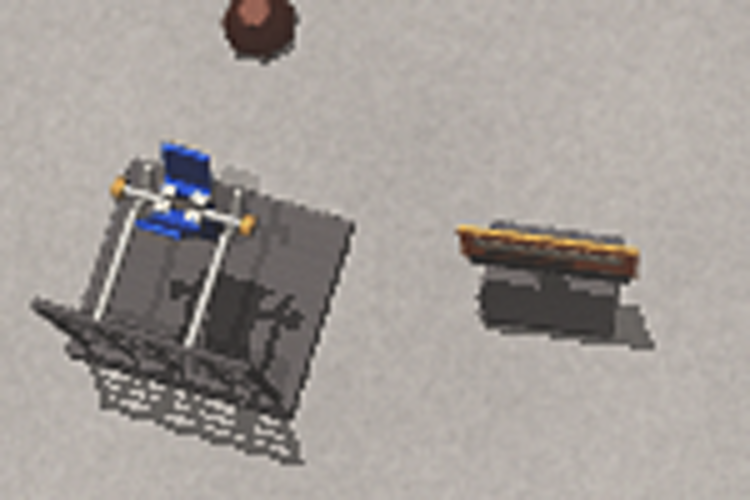

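View pics/s0c.png

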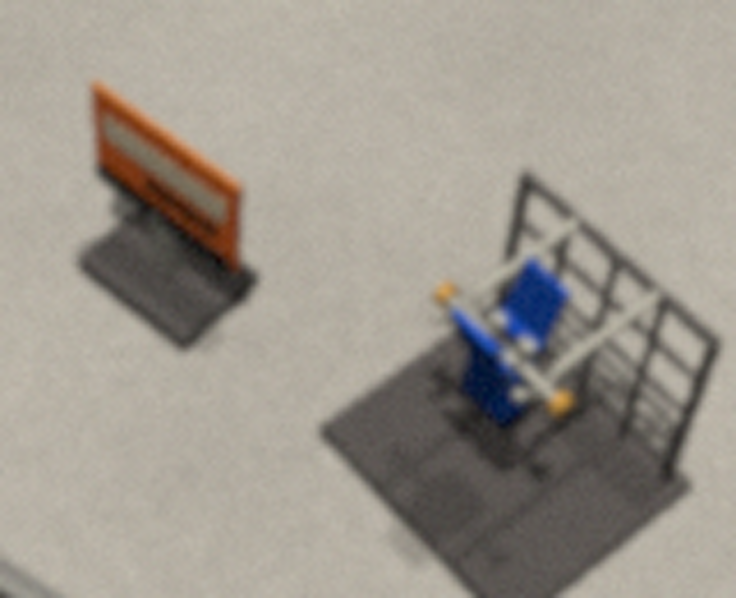

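View pics/s0.png

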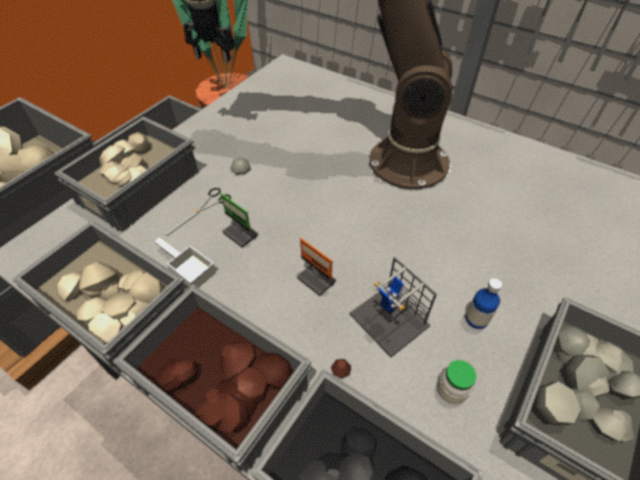

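The top view crop shows the clip's brass collars at about (233.6,227.4) and (259.6,234.8), and the card's top edge from (302,236.2) to (337.4,240.2). The scene view shows the same collars at (402,307.4) and (376.7,283.7), and the card's ends at (332,261) and (301,239). The path between the clip and the card is clear.

Run:
```python
from h import *
np.set_printoptions(precision=4,suppress=True)
S=vision.read_camera("scene");T=vision.read_camera("top")
def blob(p,box,f):
    im=cv2.cvtColor(p["image"],cv2.COLOR_RGB2HSV).astype(int); x0,y0,x1,y1=box
    m=f(im[y0:y1,x0:x1]); ys,xs=np.nonzero(m); return np.array([xs.mean()+x0,ys.mean()+y0]),len(xs)
br=lambda h:(h[...,0]>10)&(h[...,0]<30)&(h[...,1]>110)
cs=[]
for bt,bs in(((229,223,238,232),(397,302,408,313)),((255,230,264,239),(371,278,382,289))):
    a,n=blob(T,bt,br);b,m=blob(S,bs,br);X,e=tri([(T,a),(S,b)]);print("collar",a,n,b,m,X,e[0],"| z.13:",atz(T,a,.13),atz(S,b,.13));cs.append(X)
d=cs[0]-cs[1];print("mid",(cs[0]+cs[1])/2,"len",np.linalg.norm(d),"yaw",np.arctan2(-d[0],d[1]))
es=[]
for a,b in(((302,236.2),(332.2,260.7)),((337.2,240.2),(300.7,238.7))):
    X,e=tri([(T,a),(S,b)]);print("card",X,e[0],atz(T,a,.125),atz(S,b,.125));es.append(X)
d=es[0]-es[1];print("mid",(es[0]+es[1])/2,np.linalg.norm(d),"yaw",np.arctan2(-d[0],d[1]))
# card orange line in top view
im=cv2.cvtColor(T["image"],cv2.COLOR_RGB2HSV)
print(T["image"][236:246,300:304].tolist() and im[234:247,320].tolist())
m=((im[...,0]<25)&(im[...,1]>120)&(im[...,2]>60)); ys,xs=np.nonzero(m[225:256,295:345]);print(xs.min()+295,xs.max()+295,ys.min()+225,ys.max()+225)
for x in (303,311,319,327,335): print(x,im[232:248,x].tolist())
```

```text
collar [233. 227.] 7 [401.6538 307.5769] 26 [0.5655 0.249  0.1301] 0.0018336788499713872 | z.13: [0.5648 0.2507 0.13  ] [0.5663 0.2473 0.13  ]
collar [259.  234.5] 10 [376.2222 283.2222] 9 [0.5429 0.1773 0.1311] 0.0018964129572347339 | z.13: [0.5423 0.1792 0.13  ] [0.543  0.1753 0.13  ]
mid [0.5542 0.2131 0.1306] len 0.07519501508059942 yaw -0.3049244622381703
card [0.5378 0.0615 0.1193] 0.0005696025129282876 [0.5364 0.0617 0.125 ] [0.5418 0.0633 0.125 ]
card [ 0.5247 -0.0351  0.1188] 0.00031179833754788045 [ 0.5233 -0.0347  0.125 ] [ 0.5289 -0.0322  0.125 ]
mid [0.5313 0.0132 0.119 ] 0.09755708226694713 yaw -0.13519027329869207
[[13, 16, 186], [13, 13, 138], [158, 10, 104], [19, 110, 167], [16, 154, 162], [10, 103, 121], [18, 36, 85], [10, 86, 86], [8, 70, 58], [10, 16, 49], [15, 17, 60], [18, 19, 66], [15, 16, 65]]
302 336 235 244
303 [[12, 14, 176], [15, 14, 178], [10, 4, 174], [20, 124, 220], [13, 150, 122], [7, 131, 80], [7, 131, 80], [6, 134, 80], [7, 141, 78], [12, 53, 120], [10, 17, 175], [12, 15, 175], [14, 16, 176], [13, 13, 177], [14, 16, 180], [15, 14, 176]]
311 [[16, 18,
[... 238 characters left out ...]
5], [9, 14, 184], [15, 14, 185], [13, 15, 150], [162, 12, 107], [20, 135, 202], [13, 147, 116], [9, 99, 121], [19, 33, 85], [11, 85, 72], [8, 67, 57], [15, 20, 50], [10, 15, 52], [12, 19, 66], [15, 16, 65], [12, 20, 64]]
327 [[12, 18, 189], [14, 15, 185], [15, 16, 186], [12, 14, 186], [12, 17, 153], [156, 12, 106], [19, 134, 201], [16, 155, 163], [10, 102, 120], [21, 30, 86], [9, 108, 85], [8, 112, 84], [15, 11, 48], [10, 16, 47], [4, 18, 112], [4, 16, 112]]
335 [[15, 14, 182], [12, 14, 179], [15, 17, 181], [18, 17, 182], [14, 18, 183], [14, 15, 189], [6, 7, 186], [20, 92, 209], [16, 152, 163], [7, 127, 84], [7, 121, 82], [8, 126, 85], [8, 130, 86], [12, 27, 47], [23, 16, 65], [14, 15, 188]]
```

```bash
python3 -m jog '[[[2,3.3,0.2],[0,0,0.08],-1],[[2,3.3,0.2],[0,0,0.08],-1],[[2,3.3,0.2],[0,0,0.08],-1],[[2,3.3,0.2],[0,0,0.08],-1],[[2,3.3,0.2],[0,0,0.08],-1],[[2,3.3,0.2],[0,0,0.08],-1],[[2,3.3,0],[0,0,0.08],-1],[[2,3.3,0],[0,0,0.08],-1],[[2,3.3,0],[0,0,0.08],-1],[[2,3.3,0],[0,0,0.08],-1],[[2,3.3,0],[0,0,0.08],-1],[[2,3.3,0],[0,0,0.08],-1]]'
```

```text
time: 2.7
tcp_pos: [0.4252, -0.1995, 0.2437]
orientation: [3.141, 0.0, 1.263]
wrist_force: [1.0, -0.7, -0.4]
grip_width: 0.0855
```

```bash
python3 -m jog '[[[1.15,3.5,0],[0,0,0],-1],[[1.15,3.5,0],[0,0,0],-1],[[1.15,3.5,0],[0,0,0],-1],[[1.15,3.5,0],[0,0,0],-1],[[1.15,3.5,0],[0,0,0],-1],[[1.15,3.5,0],[0,0,0],-1],[[1.15,3.5,0],[0,0,0],-1],[[1.15,3.5,0],[0,0,0],-1],[[1.15,3.5,0],[0,0,0],-1],[[1.1,3.5,0],[0,0,0],-1],[[1.1,3.5,0],[0,0,0],-1],[[0.3,2.7,0],[0,0,0],-1]]'
python3 - <<'E'
from h import *
T=vision.read_camera("scene")
o=manip.observe();print(o["tcp_pos"],o["orientation"],o["time"])
save(T,"s1.png",(310,190,470,350),3.6)
E
```

```text
time: 3.7
tcp_pos: [0.554, 0.2139, 0.2432]
orientation: [3.141, -0.001, 1.26]
wrist_force: [-0.1, -0.4, -0.0]
grip_width: 0.0858
[0.55259127 0.21985993 0.24339293] [-3.14005223 -0.005102    1.26613683] 3.75
```

View pics/s1.png

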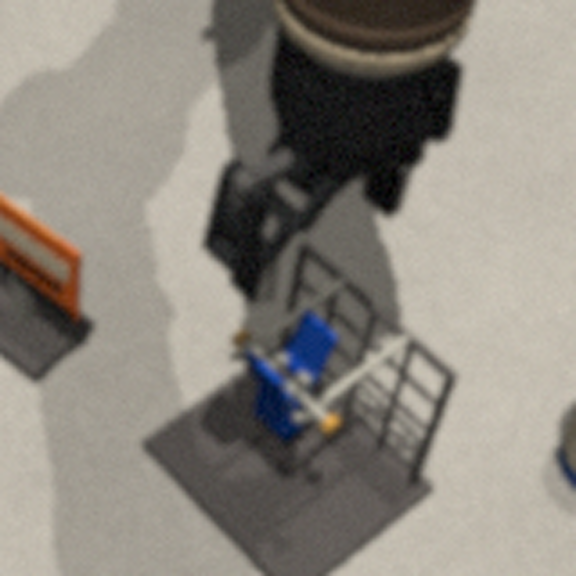

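The scene crop shows the gripper above and behind the clip, which is still hanging on both hooks. Next I'll let it settle and check the pose.

```bash
python3 -m jog '[[[0,0,-1],[0,0,0],-1],[[0,0,-1],[0,0,0],-1],[[0,0,0],[0,0,0],-1],[[0,0,0],[0,0,0],-1],[[0,0,0],[0,0,0],-1]]'
python3 - <<'E'
from h import *
S=vision.read_camera("scene")
o=manip.observe();print(o["tcp_pos"],o["orientation"],o["time"])
R=cv2.Rodrigues(np.zeros(3))[0]
t=np.array(o["tcp_pos"]);yaw=o["orientation"][2];y=np.array([np.sin(yaw),-np.cos(yaw),0])
T=vision.read_camera("top")
for p in(S,T): print([proj(p,t+k*y+[0,0,.013]).round(1) for k in(-.043,0,.043)])
a=cv2.resize(S["image"][200:330,330:430],None,fx=4.5,fy=4.5,interpolation=2);b=cv2.resize(T["image"][180:280,200:275],None,fx=5.85,fy=5.85,interpolation=2)[:585,:340]
b=cv2.resize(T["image"][180:280,215:275],None,fx=5.85,fy=5.85,interpolation=2)
cv2.imwrite("pics/st2.png",np.hstack([a,b])[:,:,::-1]);print(a.shape,b.shape)
E
```

```text
time: 4.17
tcp_pos: [0.5532, 0.2093, 0.2232]
orientation: [3.142, 0.001, 1.258]
wrist_force: [0.3, -0.7, 0.1]
grip_width: 0.0857
[0.55334695 0.20968938 0.22358545] [3.14111727e+00 2.21367154e-04 1.25802356e+00] 4.2167
[array([410.9, 252.6]), array([394.8, 263.6]), array([378. , 275.1])]
[array([235.1, 237.6]), array([240.7, 221.6]), array([246.1, 205.7])]
(585, 450, 3) (585, 351, 3)
```

View pics/st2.png

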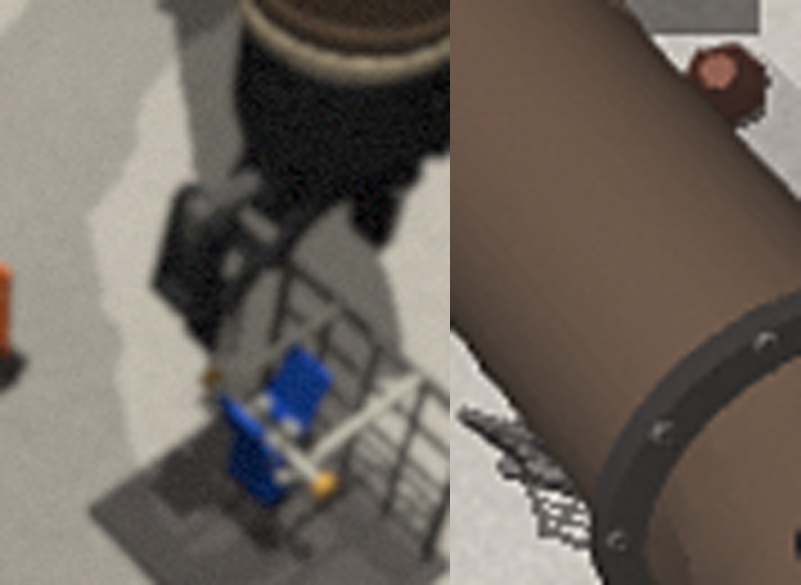

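The left half shows the front finger's tip at about (375,274), where I predicted it. The clip is below it with its pin at about (390,296). The arm hides the top view. I'll shift y by 3 mm and go down.

```bash
python3 -m jog '[[[0.05,0.3,-1],[0,0,0.008],-1],[[0,0,-1],[0,0,0],-1],[[0,0,-1],[0,0,0],-1],[[0,0,-1],[0,0,0],-1],[[0,0,-1],[0,0,0],-1],[[0,0,-1],[0,0,0],-1],[[0,0,-1],[0,0,0],-1],[[0,0,-0.8],[0,0,0],-1],[[0,0,-0.4],[0,0,0],-1],[[0,0,0],[0,0,0],-1],[[0,0,0],[0,0,0],-1],[[0,0,0],[0,0,0],-1]]'
python3 - <<'E'
from h import *
S=vision.read_camera("scene")
o=manip.observe();print(o["tcp_pos"],o["orientation"],o["time"])
save(S,"s3.png",(340,230,440,330),5.8)
for n in("clip_pin","clip_grip"):print(n,[(px(d).round(1),round(d["confidence"],2)) for d in nets.tip_of(S,n)[:2]])
E
```

```text
time: 5.27
tcp_pos: [0.5539, 0.2141, 0.1418]
orientation: [3.141, -0.001, 1.268]
wrist_force: [0.5, -0.1, -0.6]
grip_width: 0.0853
[0.55392159 0.21409033 0.14193124] [ 3.14075566e+00 -7.25634108e-04  1.26765716e+00] 5.3167
clip_pin [(array([389. , 292.2]), 0.85), (array([381. , 325.6]), 0.52)]
clip_grip [(array([388.2, 286.8]), 0.96)]
```

View pics/s3.png

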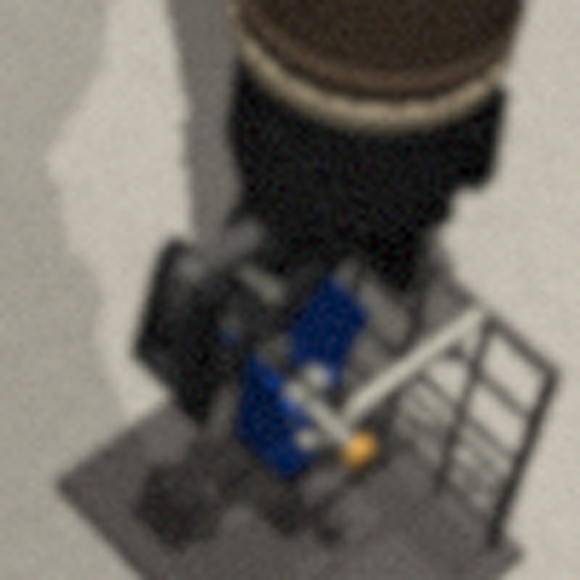

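The fingers straddle the handles, the front one at left (185,330 in the crop) and the rear one behind the clip. I'll close now.

```bash
python3 -m jog '[[[0,0,0],[0,0,0],1],[[0,0,0],[0,0,0],1],[[0,0,0],[0,0,0],1],[[0,0,0],[0,0,0],1],[[0,0,0],[0,0,0],1],[[0,0,0],[0,0,0],1],[[0,0,0],[0,0,0],1],[[0,0,0],[0,0,0],1],[[0,0,0],[0,0,0],1],[[0,0,0],[0,0,0],1],[[0,0,0],[0,0,0],1],[[0,0,0],[0,0,0],1]]'
```

```text
time: 6.42
tcp_pos: [0.5554, 0.2149, 0.1442]
orientation: [3.137, -0.003, 1.267]
wrist_force: [-1.4, -2.3, 20.1]
grip_width: 0.0245
```

```bash
python3 -m jog '[[[0,0,0.4],[0,0,0],1],[[0,0,0.5],[0,0,0],1],[[0,0,0.8],[0,0,0],1],[[0,0,0.8],[0,0,0],1],[[0,0,1],[0,0,0],1],[[0,0,1],[0,0,0],1],[[0,0,1],[0,0,0],1],[[0,0,1],[0,0,0],1],[[0,0,1],[0,0,0],1],[[0,0,0.5],[0,0,0],1],[[0,0,0],[0,0,0],1],[[0,0,0],[0,0,0],1]]'
python3 - <<'E'
from h import *
S=vision.read_camera("scene")
o=manip.observe();print(o["tcp_pos"],o["orientation"],o["time"],o["grip_width"],o["wrist_force"])
save(S,"s4.png",(340,220,440,320),5.8)
E
```

```text
time: 7.42
tcp_pos: [0.5536, 0.2138, 0.2215]
orientation: [3.141, -0.0, 1.268]
wrist_force: [0.6, 0.7, -0.3]
grip_width: 0.0245
[0.5533718  0.21368273 0.22098956] [-3.14130798e+00  4.09141131e-04  1.26768045e+00] 7.4667 0.02482287777882323 [-0.30492307 -0.4417673  -1.30815401]
```

View pics/s4.png

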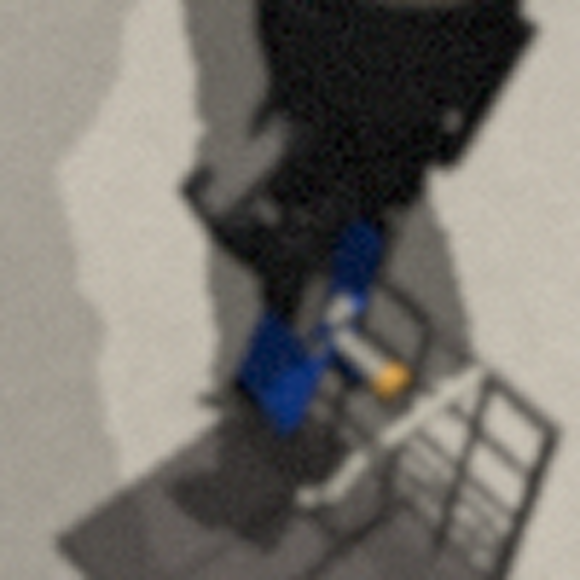

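The clip is held with its handles squeezed and jaws spread. It is clear of the hooks, and its +y collar shows at image pixel (407.2,285.5). Next I'll work out the offset from pin to TCP and a refined position for the card.

Run:
```python
from h import *
from scipy.optimize import least_squares
np.set_printoptions(precision=4,suppress=True)
S=vision.read_camera("scene");T=vision.read_camera("top")
im=cv2.cvtColor(S["image"],cv2.COLOR_RGB2HSV).astype(int)[278:294,399:416]
m=(im[...,0]>10)&(im[...,0]<30)&(im[...,1]>110);ys,xs=np.nonzero(m);uv=np.array([xs.mean()+399,ys.mean()+278]);print(uv,len(xs))
o=manip.observe();t=np.array(o["tcp_pos"]);a=o["orientation"][2]
cx=np.array([np.sin(a),-np.cos(a),0]);cy=np.array([np.cos(a),np.sin(a),0])
q,v=ray(S,uv);X=q+v*((t-q)@cx)/(v@cx);print("collar rel TCP: along pin",(X-t)@cy,"z",X[2]-t[2])
# card top edge: corners T (ink edge) and S, model x,y,yaw at z=.125
obs=[(T,(302,236.0)),(T,(337,240)),(S,(332.2,260.7)),(S,(300.7,238.7))]
def c(p,s):return np.array([p[0]-s*.05*np.sin(p[2]),p[1]+s*.05*np.cos(p[2]),.125])
def f(p,ob):return np.concatenate([proj(q,c(p,s))-uv for (q,uv),s in ob])
ob=list(zip(obs,(1,-1,1,-1)))
for sub in(ob,ob[:2],ob[2:]):
    r=least_squares(f,[.53,.013,-.13],args=(sub,));print("card",r.x,r.fun.round(1))
print(nets.tip_of(S,"card_edge")[:1],o["grip_width"])
b=cv2.resize(S["image"][225:285,285:345],None,fx=9,fy=9,interpolation=2);cv2.imwrite("pics/card.png",b[:,:,::-1])
```

```text
[407.3214 285.25  ] 28
collar rel TCP: along pin 0.03399999670058206 z -0.014404454721656051
card [ 0.5328  0.0144 -0.1407] [-0.8 -1.   0.3 -0.7  0.7 -0.4 -0.2 -1.4]
card [ 0.5304  0.0138 -0.1358] [-0.6 -0.1  0.6  0.1]
card [ 0.5353  0.0154 -0.1428] [ 0.5  0.5 -0.5 -0.6]
[{'centre': [0.4955, 0.5179], 'confidence': 0.9}] 0.024915119776388658
```

View pics/card.png

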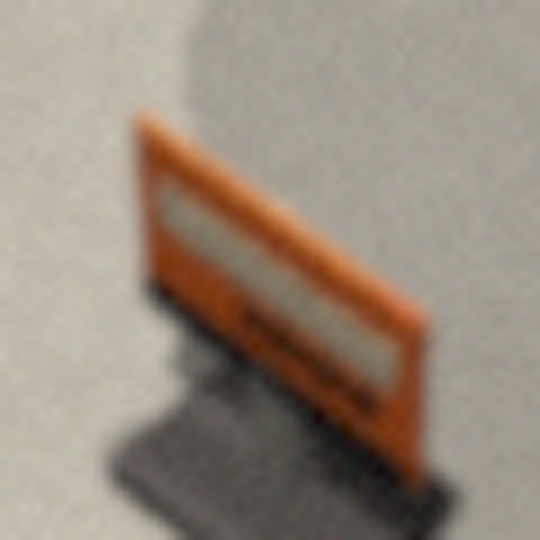

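The card's top corners are at (300.5,238.1) and (332.2,260.5), so its edge centre is about (0.5335, 0.0145) with a yaw of about -0.14.

```bash
python3 -m jog '[[[0,-0.8,0.4],[0,0,0],1],[[-0.2,-1.5,0.4],[0,0,0.02],1],[[-0.2,-2,0],[0,0,0.02],1],[[-0.2,-2,0],[0,0,0.02],1],[[-0.2,-2.5,0],[0,0,0.02],1],[[-0.2,-2.5,0],[0,0,0.02],1],[[-0.2,-2.5,0],[0,0,0.02],1],[[-0.2,-2,0],[0,0,0.02],1],[[-0.2,-2,0],[0,0,0.02],1],[[-0.3,-1.5,0],[0,0,0],1],[[-0.3,-0.5,0],[0,0,0],1],[[0,0,0],[0,0,0],1]]'; python3 -m jog '[[[0,0,0],[0,0,0],1],[[0,0,0],[0,0,0],1],[[0,0,0],[0,0,0],1]]'
python3 - <<'E'
from h import *
S=vision.read_camera("scene");T=vision.read_camera("top")
o=manip.observe();print(o["tcp_pos"],o["orientation"],o["time"],o["grip_width"])
a=cv2.resize(S["image"][200:290,280:350],None,fx=6,fy=6,interpolation=2);b=cv2.resize(T["image"][200:290,290:350],None,fx=6,fy=6,interpolation=2)
cv2.imwrite("pics/st5.png",np.hstack([a,b])[:,:,::-1])
E
```

```text
time: 8.62
tcp_pos: [0.531, 0.014, 0.2293]
orientation: [-3.141, 0.001, 1.425]
wrist_force: [-0.3, 0.6, -0.6]
grip_width: 0.0249
time: 8.87
tcp_pos: [0.5317, 0.0173, 0.2295]
orientation: [3.141, -0.001, 1.43]
wrist_force: [0.5, -0.0, -1.7]
grip_width: 0.0249
[0.53163773 0.01690425 0.22934526] [ 3.14151910e+00 -3.40870444e-04  1.42929483e+00] 8.9667 0.024668963476950617
```

View pics/st5.png

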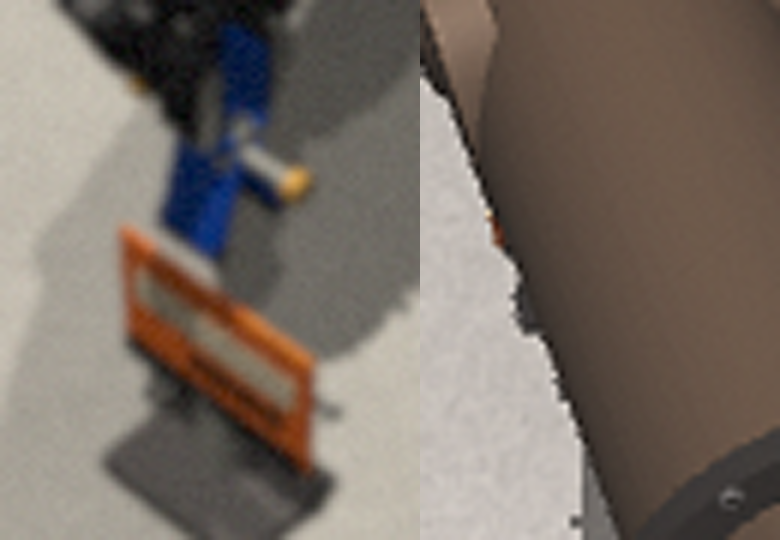

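Run:
```python
from h import *
np.set_printoptions(precision=4,suppress=True)
S=vision.read_camera("scene")
im=cv2.cvtColor(S["image"],cv2.COLOR_RGB2HSV).astype(int)[224:237,322:335]
m=(im[...,0]>10)&(im[...,0]<30)&(im[...,1]>110);ys,xs=np.nonzero(m);uv=np.array([xs.mean()+322,ys.mean()+224]);print(uv,len(xs))
for z in(.2145,.2165,.2185):
    A=atz(S,uv,z);B=atz(S,(303.3,213.9),z);print(z,A,B,(A+B)/2,np.linalg.norm(A-B))
t=np.array(manip.observe()["tcp_pos"]);a=1.43;cx=np.array([np.sin(a),-np.cos(a),0]);cy=np.array([np.cos(a),np.sin(a),0])
q,v=ray(S,uv);X=q+v*((t-q)@cx)/(v@cx);print((X-t)@cy,X[2]-t[2])
```

```text
[328.7  230.55] 20
0.2145 [0.5375 0.0499 0.2145] [ 0.5282 -0.0217  0.2145] [0.5328 0.0141 0.2145] 0.07221528657015176
0.2165 [0.5389 0.0508 0.2165] [ 0.5297 -0.0206  0.2165] [0.5343 0.0151 0.2165] 0.07200704221244812
0.2185 [0.5404 0.0518 0.2185] [ 0.5312 -0.0194  0.2185] [0.5358 0.0162 0.2185] 0.07179879785474447
0.032691581407887395 -0.016508560479677747
```

```bash
python3 -m jog '[[[0.2,0.1,-0.5],[0,0,0],1],[[0,0,-0.8],[0,0,0],1],[[0,0,-0.8],[0,0,0],1],[[0,0,-0.8],[0,0,0],1],[[0,0,-0.6],[0,0,0],1],[[0,0,0],[0,0,0],1],[[0,0,0],[0,0,0],1],[[0,0,0],[0,0,0],1],[[0,0,0],[0,0,0],1]]'
python3 - <<'E'
from h import *
S=vision.read_camera("scene")
o=manip.observe();print(o["tcp_pos"],o["orientation"],o["time"],o["grip_width"])
save(S,"s6.png",(280,205,350,285),7.5)
for n in("jaw_a","jaw_b","clip_pin"):print(n,[(px(d).round(1),round(d["confidence"],2)) for d in nets.tip_of(S,n)[:3]])
t=np.array(o["tcp_pos"]);
cx=np.array([np.cos(-.141),np.sin(-.141),0]);cy=np.array([-cx[1],cx[0],0])
for s in(1,-1):
  for k in (-.015,.015): print("pred tip",s,k,proj(S,t+[0,0,-.0145-.047]+s*.017*cx+(k-.002)*cy).round(1))
E
```

```text
time: 9.77
tcp_pos: [0.5339, 0.017, 0.1947]
orientation: [3.141, -0.0, 1.428]
wrist_force: [0.2, 0.6, -0.2]
grip_width: 0.0248
[0.53382004 0.01689753 0.19472783] [ 3.14081703e+00 -1.19653404e-04  1.42765533e+00] 9.8167 0.02434624192663341
jaw_a [(array([312. , 252.7]), 0.84), (array([316.4, 241.8]), 0.57)]
jaw_b [(array([312. , 252.7]), 0.84), (array([316.4, 241.8]), 0.57)]
clip_pin [(array([318.5, 232. ]), 0.68)]
pred tip 1 -0.015 [306.3 247.5]
pred tip 1 0.015 [316.1 254.5]
pred tip -1 -0.015 [316.5 238.9]
pred tip -1 0.015 [326.3 245.7]
```

View pics/s6.png

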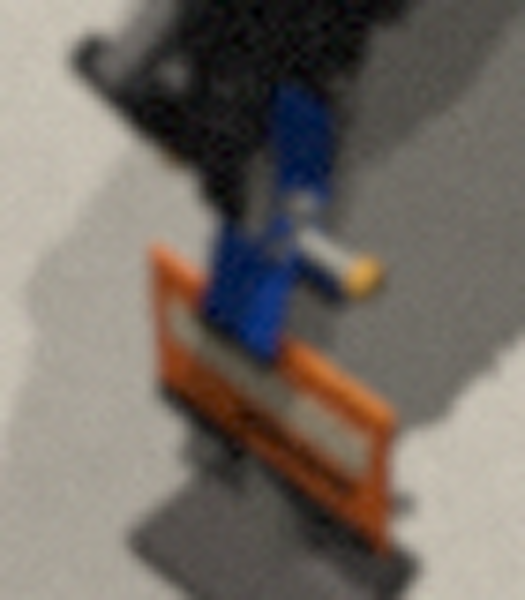

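The front jaw's tip runs from (307.3,246.3) to (316,253.3), in front of the card and within 1 px of the prediction. The rear jaw is behind the card. I'll go down the last 3 cm.

```bash
python3 -m jog '[[[0,0,-0.4],[0,0,0],1],[[0,0,-0.5],[0,0,0],1],[[0,0,-0.5],[0,0,0],1],[[0,0,-0.5],[0,0,0],1],[[0,0,-0.5],[0,0,0],1],[[0,0,-0.4],[0,0,0],1],[[0,0,-0.2],[0,0,0],1],[[0,0,0],[0,0,0],1],[[0,0,0],[0,0,0],1],[[0,0,0],[0,0,0],1],[[0,0,0],[0,0,0],1]]'
python3 - <<'E'
from h import *
S=vision.read_camera("scene");T=vision.read_camera("top")
o=manip.observe();print(o["tcp_pos"],o["orientation"],o["time"],o["grip_width"],o["wrist_force"])
save(S,"s7.png",(280,205,350,285),7.5)
t=np.array(o["tcp_pos"]);
cx=np.array([np.cos(-.141),np.sin(-.141),0]);cy=np.array([-cx[1],cx[0],0])
for k in (-.015,.015): print("pred tip",proj(S,t+[0,0,-.0145-.047]+.017*cx+(k-.002)*cy).round(1))
E
```

```text
time: 10.88
tcp_pos: [0.5338, 0.0169, 0.1646]
orientation: [3.141, -0.0, 1.428]
wrist_force: [-0.0, 0.5, -1.5]
grip_width: 0.0245
[0.53368892 0.01687032 0.16454365] [ 3.14114028e+00 -2.24837812e-05  1.42775391e+00] 10.9833 0.024737839345691015 [-0.18313032 -0.18656776 -0.30721705]
pred tip [306.7 255.6]
pred tip [316.3 262.6]
```

View pics/s7.png

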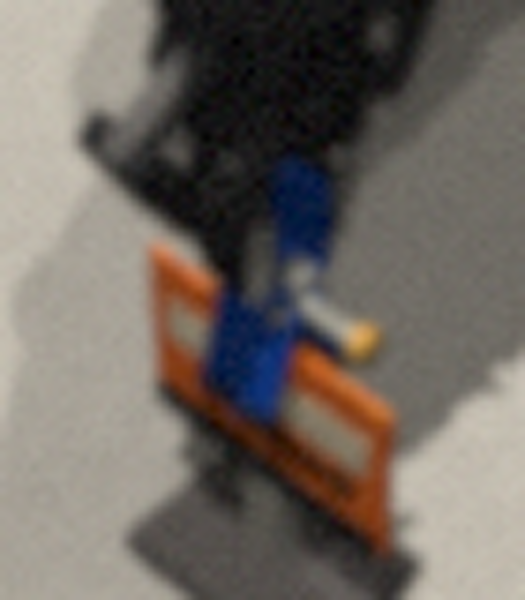

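The card's corners haven't moved, with its top edge about 22 mm up between the jaws. The wrist force is about zero and the front jaw is where I predicted. Handing in.

```bash
python3 -c "
from cell import manip
print(manip.sign_off()); o=manip.observe(); print(o['time'],o['wrist_force'],o['grip_width'])"
```

```text
the job is handed in; nothing more can be done
None
the job is handed in; nothing more can be done
```

I lifted the clip straight up off both hooks by its squeezed handles and handed in, at about 11 s, with the arm still holding it open over the middle of the orange card. The card's top edge sits about 22 mm up between the spread jaws.

**Last checks, all from just before hand-in:**
- **Force:** the wrist force was about 0 N, so there was no sign of contact with the card.
- **Grip:** the fingers stood 24.5 mm apart. That is slightly under the stated 26 mm, so the handles should be fully squeezed.
- **Card:** its corners were at the same pixels as before the clip came down, so the stand had not moved. I didn't re-measure the other objects at the end, but nothing was touched on the way.
- **Front jaw:** it was close to where I predicted, in front of the card and in line with it.

**Less certain:**
- **Rear jaw:** it was hidden behind the card, and the arm blocked the top camera. I judged its clearance, roughly 4 mm at the card's edge, from geometry only.
- **Position:** before the move the two cameras disagreed by 2–5 mm on where the card and the clip's pin were. I used values between the two.

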